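Index the saw guide's swing arm one hole towards the bench pin

ROBOT

A 6-joint arm with a two-finger parallel gripper is mounted at the origin on the work surface. World frame = base frame: x ahead of the robot, y to its left, z up, the work surface at z = 0. Lengths are in mm, angles in rad, forces in N, time in s.
With the tool pointing down it reaches from about 275 to 825 mm from the base axis. Payload 5.2 kg.
Tool frame: the origin (TCP) lies at the very end of the fingers, on their centre line; the grasp point (between the pads) lies 19 mm behind it; z points along the fingers, y is the line along which they close (so a half turn about z gives the same grasp; the last joint's range is limited). The gripper opens to 93 mm and grips with 3 to 60 N. Pads are 15 mm wide; open, the fingers measure 128 mm over their backs; the gripper's body (75 mm by 188 mm) begins 65 mm behind the grasp point.
Start: joints at [-1.473, 0.259, 1.535, -0, 1.348, -0.203], TCP at [162.977, -525.303, 218.653] pointing down, gripper open.
Joint ranges: [-3.14, 3.14], [-0.91, 2.08], [0.19, 2.58], [-1.22, 4.36], [0.22, 2.71], [-3.12, 3.12]. Speed limits (rad/s): [2.57, 2.57, 3.14, 3.14, 3.14, 3.14].

INTERFACE

Orientations are given as [roll, pitch, yaw] about the fixed x, y, z axes, in that order (R = Rz(yaw) Ry(pitch) Rx(roll)).
In Python, from bench import robot gives the robot as it stands. The module is installed in compiled form; this text tells all that it offers. Calls block until the motion is done:
- robot.move_ptp(position, orientation): joint-space move of the TCP to a pose.
- robot.move_linear(position, ori=None, speed=150, f_stop=None): straight line of the TCP; ori=None keeps the orientation; speed is the mean speed in mm/s. With f_stop (N) it stops when the force on the tool has changed by that much, and returns True; else False.
- robot.move_j(angles): joint-space move.
- robot.move_gripper(opening): opening from 0.0 (shut) to 1.0 (fully open); the grip force is fixed at half the most; returns when the fingers have stopped.
- robot.sleep(seconds).
- robot.inverse_kinematics(position, orientation): joint angles nearest the present ones, or None.
- robot.get_image(name): name is "scene" or "side" or "wrist"; returns a dict with "img" (400x640x3 uint8, blue, green, red), "fovy" (degrees; the focal length in pixels is half the picture's height over the tangent of half this angle, whatever the lens; pixels are square), "cx", "cy" (the principal point, pixels), "eye" and "orientation" of the camera in the world. Camera axes: x right, y down, z forward; pixel columns grow to the right and rows downward; lengths in mm; the calibration is good to about 2 mm. A picture is of the moment at which its call begins. There is no depth.
A pose or a line that the arm cannot do raises robot.MotionError and nothing moves.
- robot.hand_in(): hands the job in; it is judged then, once.
Readings, each from a call of its own:
- robot.current_t(): time.
- robot.current_qpos(): joint angles.
- robot.current_joint_vel(): joint speeds.
- robot.current_joint_efforts(): joint torques, N m.
- robot.current_tcp_pos(): TCP position.
- robot.current_eef_rot(): TCP orientation.
- robot.current_contact_force(): force on the tool from outside, world axes, zero at the start.
- robot.current_ft_torque(): the same for the moment, N m.
- robot.current_gripper_width(): opening from 0.0 (shut) to 1.0 (fully open).
- robot.current_finger_force(): force on a finger pad.
Only numpy, scipy, OpenCV 4.12 (cv2) and the standard library are available. Lean on these libraries where they do the work, as an engineer would, in place of code of your own. Each camera call takes 0.05 s, during which the arm holds its last target. There are 200 camera calls.

TASK

On the tube-sawing guide, hook a closed fingertip under the pull ring and lift the spring index pin, swing the arm exactly one hole towards the side where the notched wooden bench pin lies, and let the ring down so that the pin drops fully home in that hole. Only hook and push with the fingers: do not pinch the ring or wrench it, and leave the bench pin, the steel block, the copper dish and the wooden ring post where they are, not picked up or shoved. Finish with the fingers out of the ring and clear of everything.

Things in the scene. Friction and masses are not known exactly. Their poses are not given: they have to be found in the camera images.
- jig: Aluminium sawing guide fixed to the bench, placed and turned differently each time. Origin on the bench surface, on the arm's vertical pivot; -x points from the pivot to the middle index hole, roughly to the robot; +y is left seen from the robot. A 14 mm high sector plate has five square index holes, 14 mm wide, 12 mm deep, on a 120 mm radius about the pivot, 22.5 degrees (0.393 rad, 47 mm) apart.
- tube (a point): Middle of the brass tube, 55 mm straight above the pivot: 16 mm thick, 150 mm long along the jig's y, held in a fixed V support. On the arm, 42 mm to either side of the pivot, stand slotted saw guide posts, 87 mm high above the bench.
- swing_arm (a joint): Angle (rad) of the steel swing arm: 0 = middle hole, where it starts (within 0.02, the pin's play); +0.393 = next hole to the jig's +y, -0.393 = next hole to its -y; stops at +-0.85. A bar 24 mm wide, top 28 mm above the bench. Light friction (about 1 N at the ring): it stays where left, but is locked while the pin is in a hole.
- index_pin (a joint): Height (m) of the round-ended 9 mm spring pin above home: 0 = home in a hole, about 0.010 = tip resting on the plate between holes, 0.025 = upper stop. The arm is free above 0.011. The spring pushes down with 5 N at home, 8 N at the top. Resting on the plate, the pin drops by itself when the arm brings it over a hole (fully home within 0.02 rad of the hole's middle).
- boss_top (a point): On the pin's upright axis, 120 mm from the pivot, at the top of the boss that guides the pin: 22 mm thick, top 51 mm above the bench. It swings with the arm and does not rise with the pin.
- pull_ring: Steel ring on the pin's top: 6 mm wire, 54 mm clear inside. Origin: ring centre, 80 mm above the bench when home and 21 mm from the pin's axis on the pivot side. x points along the arm to the pivot, z up. It rises with the pin, swings with the arm, cannot turn on the pin. It leans 45 degrees: top edge 21 mm further in +x and 21 mm higher than the centre, foot as much lower to -x.
- ring_top (a point): Middle of the wire at the ring's top edge, 101 mm above the bench when home. The ring's open face looks up and back to the robot: a finger sloping 35 to 45 degrees from vertical, pointing down and towards the pivot, passes through it and its upper side then bears under this edge. Below the ring there are over 20 mm of free height over the arm bar on the pivot side of the boss.
- bench_pin: Bench pin: light wooden block 24 mm high, 70 mm wide, 115 mm long, with a V notch cut in its +x end, lying flat and loose beside the sector plate, either on the jig's +y or its -y side, about 195 mm from the jig's middle line. Its side is the direction of the swing. Origin on its underside, 55 mm from its plain end, on its middle line; z up.
- steel_block: Bystander: plain square steel bench block, 64 x 64 x 20 mm, loose, on the side opposite to the bench pin. Origin at the centre of its underside.
- dish: Bystander: small round copper dish, 84 mm wide and 24 mm high, loose, at one side of the pivot. Origin at the centre of its underside.
- ring_post: Bystander: small turned wooden ring post, a 44 mm foot with a thin stem, 75 mm high, standing loose at one side of the pivot. Origin at the centre of its underside.
- hole_start (a point): Mouth of the middle hole, where the pin starts, 14 mm above the bench.
- hole_left (a point): Mouth of the next hole on the jig's +y side, 14 mm above the bench.
- hole_right (a point): Mouth of the next hole on the jig's -y side, 14 mm above the bench.
Not all that is in view belongs to the job. Leave any green or turquoise look-alike of the bench_pin alone.

How it is judged (in metres and radians):
On the way, in this order (a step that is already met when the one before it is completed fails the run):
1. the fingers have lifted the index pin clear of the middle hole by the ring (value of joint index_pin above 0.0095 m and contact force between pull_ring and the fingers above 1 N), for 0.1 s.
2. the pin has dropped home in the next hole on the bench pin's side (value of joint index_pin below 0.003 m and ((y of bench_pin in the frame of jig above 0 m and value of joint swing_arm between 0.3527 and 0.4327 rad) or (y of bench_pin in the frame of jig below 0 m and value of joint swing_arm between -0.4327 and -0.3527 rad))), for 0.2 s.
At the end, for the whole second after the job is handed in: The swing arm stands still within 0.04 rad of the next hole on the bench pin's side (one hole from the start), the index pin is home (below 3 mm), and the four loose things are within 15 mm of where they were (all of step 2 and velocity of joint swing_arm between -0.02 and 0.02 rad/s and distance of each of bench_pin, steel_block, dish, ring_post from where it was at the start of the episode below 0.015 m); the robot touches nothing.
It fails at once if the ring is pinched or wrenched (more than 30 N of finger force on it) (contact force between pull_ring and the fingers above 30 N).
It fails at once if the bench pin is picked up or shoved (moved more than 20 mm) (distance of bench_pin from where it was at the start of the episode above 0.02 m).
It fails at once if the steel block is picked up or shoved (moved more than 20 mm) (distance of steel_block from where it was at the start of the episode above 0.02 m).
It fails at once if the copper dish is picked up or shoved (moved more than 20 mm) (distance of dish from where it was at the start of the episode above 0.02 m).
It fails at once if the ring post is picked up or shoved (moved more than 20 mm) (distance of ring_post from where it was at the start of the episode above 0.02 m).
It also fails if it takes over 45 s, if anything falls off the work surface, if the arm or the gripper's body presses on something with over 40 N, if the wrist force passes 120 N, or if a joint passes its speed limit or range.

## Working session

There is one attempt and no reset: what is moved stays moved. The work goes in short steps, each a Python script; the robot and the scene stay as the last script left them, time stands still between calls to the robot, and variables do not carry over. Pictures are saved under pics/ and viewed, at most 10 in all, crops included, and the job is handed in when it is done.

```bash
mkdir -p pics
cat > h.py <<'E'
import numpy as np, cv2, json
from scipy.spatial.transform import Rotation as R
def cam(d):
    f=200/np.tan(np.radians(d["fovy"])/2); o=np.array(d["orientation"])
    M=o if o.shape==(3,3) else R.from_euler('xyz',o).as_matrix()
    return f,M,np.array(d["eye"],float),d["cx"],d["cy"]
def plane(d,u,v,z):
    f,M,e,cx,cy=cam(d); r=M@np.array([(u-cx)/f,(v-cy)/f,1]); return e+r*(z-e[2])/r[2]
def proj(d,p):
    f,M,e,cx,cy=cam(d); q=M.T@(np.array(p)-e); return np.array([cx+f*q[0]/q[2],cy+f*q[1]/q[2]])
def tri(obs):
    A=np.zeros((3,3));b=np.zeros(3)
    for d,u,v in obs:
        f,M,e,cx,cy=cam(d); r=M@np.array([(u-cx)/f,(v-cy)/f,1]); r/=np.linalg.norm(r)
        P=np.eye(3)-np.outer(r,r); A+=P; b+=P@e
    return np.linalg.solve(A,b)
def save(d,n):
    np.save(f'pics/{n}.npy',d,allow_pickle=True); cv2.imwrite(f'pics/{n}.png',d["img"])
def load(n): return np.load(f'pics/{n}.npy',allow_pickle=True).item()
E
python3 - <<'E'
from bench import robot
from h import *
ims=[]
for n in("scene","side"):
    d=robot.get_image(n); save(d,n+'0'); ims.append(d["img"]); print(n,d["fovy"],d["cx"],d["cy"],d["eye"],d["orientation"])
E
```

```text
scene 44.06419460175861 319.7308638994293 205.08565448145737 [1418.60745136 -173.82314398  772.18392665] [-2.22409701  0.00963446  1.42640791]
side 54.14056596371411 323.0178257970862 190.2280671089689 [ 471.64469329 -615.58810444  754.62887464] [-2.42214069e+00  2.14995621e-03 -1.62607124e-01]
```

View pics/scene0.png

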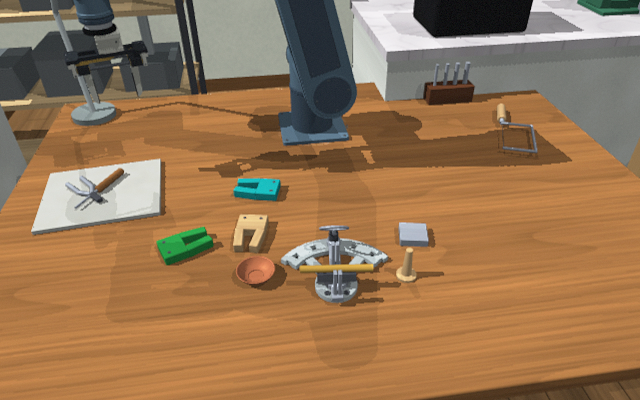

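View pics/side0.png

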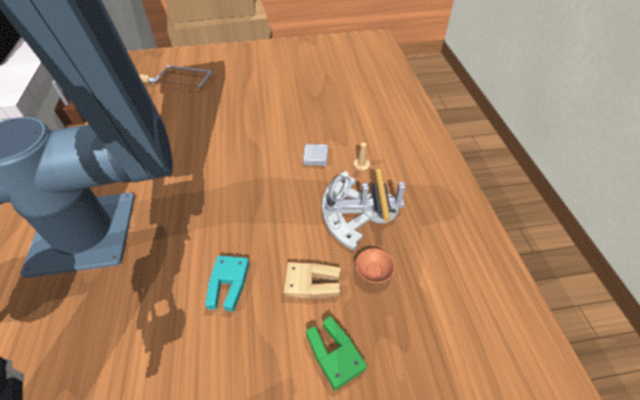

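The wooden bench pin is at scene (251,232) and side (313,281). The green block at scene (186,245) and the turquoise one at scene (257,188) are look-alikes, because the job needs the wood-coloured one. It lies on the -y side of the jig. I'll confirm that and measure the jig in an enlarged crop.

Run:
```python
from h import *
a=load('scene0');b=load('side0')
A=cv2.resize(a["img"][210:310,225:435],None,fx=3.8,fy=3,interpolation=cv2.INTER_CUBIC)[:, :798]
B=cv2.resize(b["img"][160:260,280:440],None,fx=5,fy=3,interpolation=cv2.INTER_CUBIC)[:, :798]
cv2.imwrite('pics/crop1.png',np.vstack([A,B]))
for n,d in(('scene',a),('side',b)):
    hsv=cv2.cvtColor(d["img"],cv2.COLOR_BGR2HSV)
    x0,x1,y0,y1=(285,385,255,280) if n=='scene' else (365,395,160,225)
    m=np.zeros(hsv.shape[:2],np.uint8); m[y0:y1,x0:x1]=cv2.inRange(hsv,(15,110,90),(30,255,255))[y0:y1,x0:x1]
    k,l,s,c=cv2.connectedComponentsWithStats(m); i=1+np.argmax(s[1:,4]); ys,xs=np.where(l==i)
    (rc,(w,h),an)=cv2.minAreaRect(np.c_[xs,ys].astype(np.float32)); print(n,s[i],rc,w,h,an)
    box=cv2.boxPoints((rc,(w,h),an)); L=sorted([(np.linalg.norm(box[i]-box[(i+1)%4]),i) for i in range(4)])[:2]
    for _,i in L: q=(box[i]+box[(i+1)%4])/2; print(q,plane(d,*q,55))
print('tip',plane(a,251,232,24),plane(b,313,281,24))
```

```text
scene [295 262  80  18 593] (333.8779296875, 268.0567626953125) 14.505575180053711 79.73809814453125 83.48019409179688
[373.48914 263.52975] [704.19765587  35.2533614   55.        ]
[294.26672 272.58377] [ 705.08674901 -129.23327109   55.        ]
side [374 168  15  53 355] (382.18341064453125, 193.96224975585938) 52.94829559326172 8.037308692932129 78.36637115478516
[376.84482 168.03195] [714.09329332  40.28296698  55.        ]
[387.522   219.89255] [ 696.93420335 -120.7220611    55.        ]
tip [ 527.29001018 -213.35501996   24.        ] [ 513.02634595 -225.97944947   24.        ]
```

View pics/crop1.png

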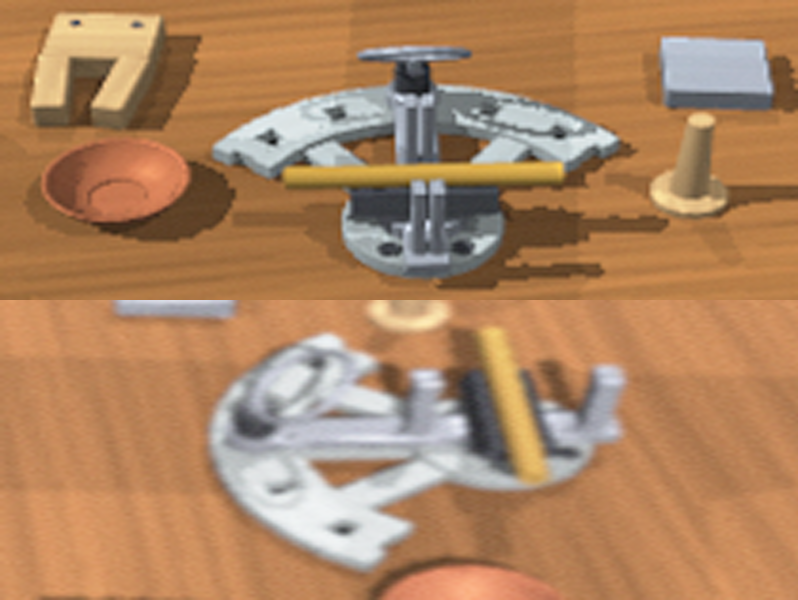

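The crop confirms that the wooden notched block lies on the jig's -y side (scene left), so the target is hole_right. Index holes show at scene (296,256), (314,247), (354,246) and (372,254), and at side (336,222) and (349,236). I'll fit the pivot and yaw to these holes and the tube ends.

Run:
```python
from h import *
from scipy.optimize import least_squares
a=load('scene0');b=load('side0')
def hole(k): t=k*np.pi/8; return [-120*np.cos(t),-120*np.sin(t),14]
# swing +: towards +y. hole at angle +k (to +y): y=+
def hole(k): t=k*np.pi/8; return [-120*np.cos(t),120*np.sin(t),14]
S=[(a,296,255.7,hole(-2)),(a,313.9,247.3,hole(-1)),(a,372.4,254,hole(2)),(a,354,245.7,hole(1)),
(b,335.6,222.3,hole(-1)),(b,348.6,235.7,hole(-2)),
(a,300.3,269,[0,-75,55]),(a,373.5,267.5,[0,75,55]),(b,377.5,169.5,[0,75,55]),(b,386.8,218,[0,-75,55])]
def J(p,q): c,s=np.cos(p[2]),np.sin(p[2]); return np.array([p[0]+c*q[0]-s*q[1],p[1]+s*q[0]+c*q[1],q[2]])
def res(p,S=S): return np.concatenate([proj(d,J(p,q))-[u,v] for d,u,v,q in S])
for SS in (S,[s for s in S if s[0] is a],[s for s in S if s[0] is b]):
    r=least_squares(lambda p:res(p,SS),[705,-40,-.1],x_scale=[1,1,.01]); print(r.x); print(r.fun.reshape(-1,2).round(1).tolist())
p=least_squares(res,[705,-40,-.1],x_scale=[1,1,.01]).x
for n,q in(('ringtop',[-78,0,101]),('boss',[-120,0,51]),('ringL',[-99,30,80]),('ringR',[-99,-30,80])):
    print(n,J(p,q),proj(a,J(p,q)),proj(b,J(p,q)))
```

```text
[ 7.05528019e+02 -4.20523712e+01 -1.12579432e-01]
[[0.2, -0.3], [-0.5, -0.3], [-0.3, -0.8], [-0.2, 0.2], [0.6, -1.3], [0.2, -1.5], [-0.3, 0.1], [-0.2, -0.5], [0.1, 0.8], [0.3, 0.4]]
[ 7.06404421e+02 -4.20091263e+01 -1.16680132e-01]
[[0.4, -0.2], [-0.2, -0.1], [0.0, -0.4], [0.1, 0.5], [-0.2, 0.3], [-0.1, -0.1]]
[ 7.04149186e+02 -4.25603005e+01 -9.99963430e-02]
[[0.4, -0.6], [0.2, -0.9], [-0.8, 1.0], [0.2, 0.7]]
ringtop [628.02178781 -33.28971272 101.        ] [334.75991054 226.33743712] [350.1326838  181.13282559]
boss [586.28766352 -28.57135815  51.        ] [333.51546956 231.44389486] [331.33071442 196.15221324]
ringL [610.52497892  -1.12044665  80.        ] [347.90938863 227.17519271] [339.58440356 178.13299945]
ringR [603.7844724  -60.74062421  80.        ] [320.3438966 227.9440102] [341.65682805 197.5822659 ]
```

The fit holds to about 2 mm: pivot (705.5, -42), yaw -0.113, swing towards -0.393. I'll close the gripper and move to a pre-pose on the ring's axis.

```bash
cat > j.py <<'E'
from h import *
P=np.array([705.5,-42.1,-.112]); T=np.radians(42); FLIP=1
def rot(a=0,T=T):
    z=np.array([np.sin(T),0,-np.cos(T)]); y=np.array([0,-FLIP,0]); x=np.cross(y,z)
    return R.from_euler('z',P[2]-a)*R.from_matrix(np.c_[x,y,z])
def pose(depth,up=0,a=0,lift=0,dy=0):
    """TCP at ring centre, `depth` past it along the finger, `up` within ring plane, lift vertical"""
    r=rot(a); c=R.from_euler('z',P[2]-a).apply([-99+up*.707,dy,80+up*.707+lift])+np.array([P[0],P[1],0])
    return (c+depth*r.as_matrix()[:,2]).tolist(), r.as_euler('xyz').tolist()
E
python3 - <<'E'
from bench import robot
import j; from j import *
for fl in(1,-1):
    j.FLIP=fl
    for a in(0,-.2,-.4):
        q=robot.inverse_kinematics(*pose(18,0,a)); print(fl,a,None if q is None else np.round(q,2))
    q=robot.inverse_kinematics(*pose(-150)); print(None if q is None else np.round(q,2))
j.FLIP=1
if robot.inverse_kinematics(*pose(18,0,-.4)) is None or robot.inverse_kinematics(*pose(-150)) is None: j.FLIP=-1
print('use',j.FLIP)
robot.move_gripper(0.0)
robot.move_ptp(*pose(-150)); robot.move_linear(pose(-30)[0])
print(robot.current_tcp_pos(),pose(-30),robot.current_t(),robot.current_contact_force())
D=[robot.get_image(n) for n in("wrist","side","scene")]
for n,d in zip("wsc",D): save(d,n+'1')
s=D[1]["img"][140:260,260:420]; s=cv2.resize(s,(400,300),interpolation=cv2.INTER_CUBIC)
c=D[2]["img"][180:285,265:405]; c=cv2.resize(c,(400,300),interpolation=cv2.INTER_CUBIC)
w=cv2.resize(D[0]["img"],(480,300)); 
cv2.imwrite('pics/m1.png',np.vstack([np.hstack([s,c]),np.hstack([w,np.zeros((300,320,3),np.uint8)])]))
E
```

```text
1 0 None
1 -0.2 [-0.48  0.34  2.21  1.71  0.37 -0.6 ]
1 -0.4 [-0.61  0.37  2.14  1.38  0.56 -0.53]
[-0.4  -0.16  2.31  0.63  0.33  0.75]
-1 0 None
-1 -0.2 [-0.48  0.34  2.21  1.71  0.37  2.54]
-1 -0.4 [-0.61  0.37  2.14  1.38  0.56  2.61]
[-0.4  -0.16  2.31  0.63  0.33 -2.39]
use 1Traceback (most recent call last):
  File "<stdin>", line 12, in <module>
bench.MotionError: the arm cannot follow that straight line within its joint ranges
```

Run:
```python
from bench import robot
import j; from j import *
print(np.round(robot.current_qpos(),2))
for Td in(35,38,42,46,50):
  for w in(-.3,0,.2,.3,.4,.5):   # yaw offset at start, relative to arm
    out=[]
    for dep,a,l in((-100,0,0),(-40,0,0),(18,0,0),(18,0,25),(18,-.2,20),(18,-.4,20),(18,-.4,0),(-80,-.4,0)):
        p0=R.from_euler('z',P[2]-a).apply([-99,0,80+l])+[P[0],P[1],0]
        for yaw in [P[2]+max(w,-a)] if w>=0 else [P[2]+w-a]:
            z=np.array([np.sin(np.radians(Td)),0,-np.cos(np.radians(Td))]); y=np.array([0,-1,0]);M=R.from_euler('z',yaw)*R.from_matrix(np.c_[np.cross(y,z),y,z])
            q=robot.inverse_kinematics((p0+dep*M.as_matrix()[:,2]).tolist(),M.as_euler('xyz').tolist())
            out.append('--------' if q is None else '%.2f/%.2f'%(q[3],q[4]))
    print(Td,w,*out)
```

```text
[-0.41 -0.15  2.31  0.63  0.33  0.75]
35 -0.3 -0.46/0.41 -0.61/0.29 -------- -0.67/0.24 -------- 0.89/0.31 1.05/0.27 0.67/0.45
35 0 0.35/0.38 0.49/0.24 -------- -------- 0.95/0.36 0.95/0.55 1.02/0.52 0.80/0.71
35 0.2 0.67/0.53 0.84/0.40 1.08/0.30 0.90/0.34 0.95/0.36 0.95/0.55 1.02/0.52 0.80/0.71
35 0.3 0.73/0.61 0.88/0.48 1.08/0.39 0.94/0.43 0.97/0.45 0.95/0.55 1.02/0.52 0.80/0.71
35 0.4 0.76/0.70 0.89/0.57 1.05/0.47 0.94/0.51 0.96/0.53 0.95/0.55 1.02/0.52 0.80/0.71
35 0.5 0.77/0.79 0.88/0.65 1.02/0.55 0.93/0.59 0.94/0.61 0.92/0.63 0.98/0.60 0.80/0.79
38 -0.3 -0.64/0.34 -0.92/0.23 -------- -------- -------- 1.20/0.28 1.40/0.27 0.88/0.40
38 0 0.51/0.30 -------- -------- -------- 1.20/0.35 1.10/0.55 1.18/0.53 0.92/0.70
38 0.2 0.84/0.49 1.08/0.37 1.39/0.30 1.17/0.32 1.20/0.35 1.10/0.55 1.18/0.53 0.92/0.70
38 0.3 0.88/0.60 1.07/0.47 1.31/0.39 1.15/0.42 1.17/0.44 1.10/0.55 1.18/0.53 0.92/0.70
38 0.4 0.89/0.69 1.05/0.57 1.24/0.48 1.11/0.51 1.12/0.53 1.10/0.55 1.18/0.53 0.92/0.70
38 0.5 0.88/0.79 1.01/0.66 1.17/0.56 1.07/0.59 1.07/0.61 1.05/0.64 1.12/0.61 0.90/0.79
42 -0.3 -1.04/0.28 ------
[... 828 characters left out ...]
/0.75
46 0.4 1.22/0.73 1.44/0.63 1.66/0.58 1.54/0.57 1.52/0.60 1.47/0.62 1.56/0.62 1.24/0.75
46 0.5 1.15/0.83 1.33/0.72 1.51/0.65 1.41/0.66 1.39/0.68 1.36/0.70 1.42/0.69 1.16/0.84
50 -0.3 4.25/0.35 3.91/0.40 3.73/0.44 3.83/0.38 2.93/0.38 2.21/0.48 2.31/0.52 1.87/0.50
50 0 2.27/0.31 2.61/0.39 2.75/0.46 2.67/0.38 2.05/0.53 1.62/0.69 1.70/0.69 1.38/0.80
50 0.2 1.66/0.57 1.99/0.54 2.22/0.55 2.10/0.50 2.05/0.53 1.62/0.69 1.70/0.69 1.38/0.80
50 0.3 1.50/0.69 1.78/0.62 2.00/0.60 1.88/0.57 1.84/0.60 1.62/0.69 1.70/0.69 1.38/0.80
50 0.4 1.37/0.79 1.60/0.70 1.81/0.66 1.70/0.64 1.67/0.67 1.62/0.69 1.70/0.69 1.38/0.80
50 0.5 1.26/0.88 1.46/0.78 1.64/0.72 1.55/0.72 1.52/0.74 1.48/0.76 1.54/0.76 1.27/0.89
```

```bash
sed -i 's/radians(42)/radians(45); W=.2/; s/r=R.from_euler/r=R.from_euler/; s/return R.from_euler(.z.,P\[2\]-a)\*/return R.from_euler("z",P[2]-a+W)*/' j.py
python3 - <<'E'
from bench import robot
from j import *
robot.move_ptp(*pose(-120)); robot.move_linear(pose(-30)[0])
print(robot.current_tcp_pos(),pose(-30),robot.current_t(),robot.current_contact_force(),robot.current_qpos())
D=[robot.get_image(n) for n in("wrist","side","scene")]
for n,d in zip("wsc",D): save(d,n+'1')
s=cv2.resize(D[1]["img"][140:260,260:420],(400,300),interpolation=cv2.INTER_CUBIC)
c=cv2.resize(D[2]["img"][180:285,265:405],(400,300),interpolation=cv2.INTER_CUBIC)
w=cv2.resize(D[0]["img"],(480,300)); 
cv2.imwrite('pics/m1.png',np.vstack([np.hstack([s,c]),np.hstack([w,np.zeros((300,320,3),np.uint8)])]))
E
```

```text
[585.78565014 -32.28442027 101.28542126] ([585.9891602903089, -32.89952024472836, 101.21320343559644], [3.141592653589793, -0.7853981633974483, 0.08800000000000008]) 5.3583 [ 0.09854789 -0.90236585 -0.16429961] [-0.50761844  0.21951974  2.30659499  1.74286193  0.41501969 -0.63546291]
```

View pics/m1.png

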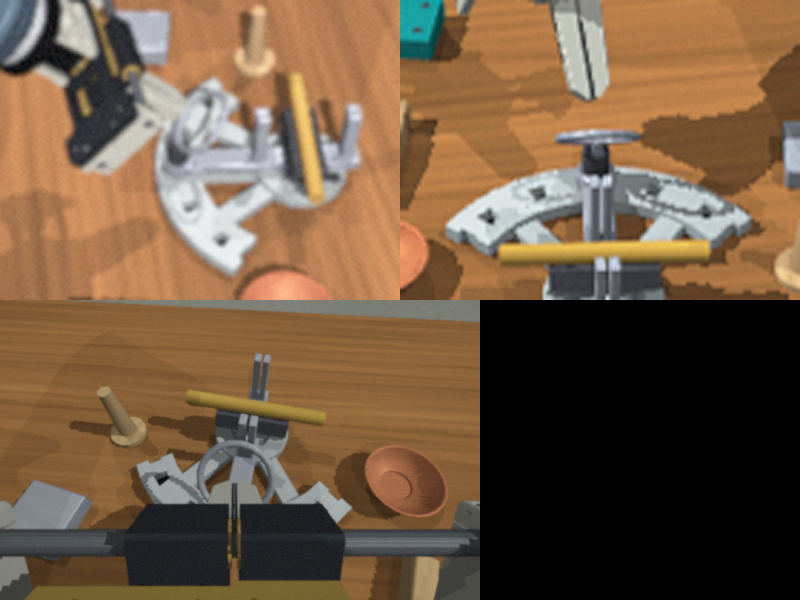

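The side view (top left) and scene view (top right) show the closed, tapered fingertip behind the ring at scene pixel (331,214). In the wrist view (bottom) the ring is centred on the finger line at x≈235 of the panel. It's aligned, so I'll insert and lift.

Run:
```python
from bench import robot
from j import *
f0=np.array(robot.current_contact_force())
print(robot.move_linear(pose(18)[0],speed=60,f_stop=6),np.array(robot.current_contact_force())-f0)
print(robot.current_tcp_pos(),pose(18)[0])
for l in(6,10,14,18,22,26):
    s=robot.move_linear(pose(18,0,0,l)[0],speed=40,f_stop=22); print(l,s,(np.array(robot.current_contact_force())-f0).round(1),np.round(robot.current_tcp_pos(),1))
    if s: break
D=[robot.get_image(n) for n in("wrist","side","scene")]
for n,d in zip("wsc",D): save(d,n+'2')
s=cv2.resize(D[1]["img"][140:260,260:420],(400,300),interpolation=cv2.INTER_CUBIC)
c=cv2.resize(D[2]["img"][180:285,265:405],(400,300),interpolation=cv2.INTER_CUBIC)
w=cv2.resize(D[0]["img"],(480,300)); 
cv2.imwrite('pics/m2.png',np.vstack([np.hstack([s,c]),np.hstack([w,np.zeros((300,320,3),np.uint8)])]))
print(robot.current_t())
```

```text
False [-0.09615775 -0.78754703  1.00565969]
[619.63691131 -29.91269747  67.41256199] [619.7989505371809, -29.916554696399412, 67.27207793864216]
6 False [0.6 0.8 0.1] [619.9 -30.1  73.8]
10 False [0.7 0.2 0.1] [619.9 -30.   77.5]
14 False [ 0.6  0.3 -0.1] [619.9 -30.   81.4]
18 False [ 1.2 -0.9  1.1] [619.9 -29.9  85.3]
22 False [-0.3 -0.5  0.8] [619.5 -29.8  89. ]
26 False [-3.7  1.  -2.6] [618.6 -29.7  92.1]
8.1583
```

View pics/m2.png

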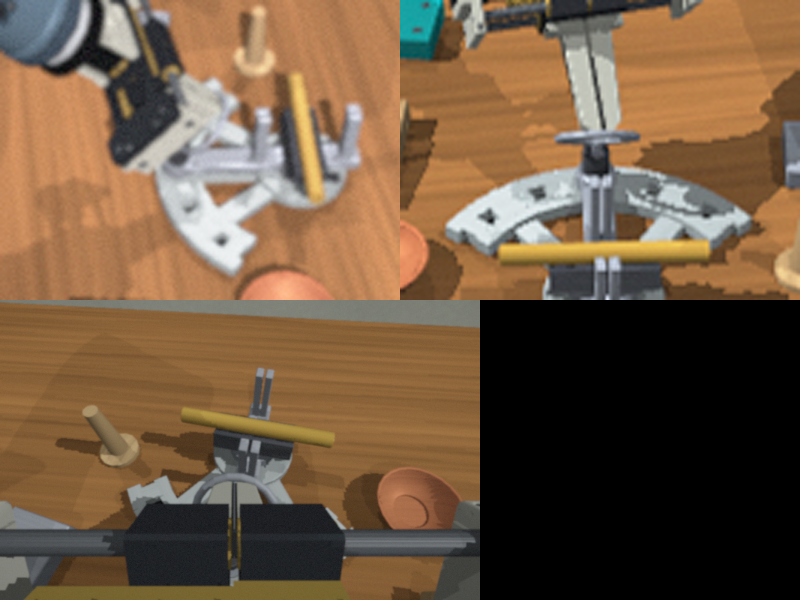

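The views show the tip only just in the ring and touching the top edge. A purely vertical lift draws it out of the slanted ring plane. I'll go back down, slide along the ring plane until it bears, and then lift.

Run:
```python
from bench import robot
from j import *
robot.move_linear(pose(18)[0],speed=80)
f0=np.array(robot.current_contact_force())
print(robot.move_linear(pose(24)[0],speed=40,f_stop=6))
for u in(8,12,15,18,21,24):
    s=robot.move_linear(pose(24,u)[0],speed=40,f_stop=5); f=np.array(robot.current_contact_force())-f0
    print(u,s,f.round(1),np.round(np.array(robot.current_tcp_pos())-pose(24,0)[0],1))
    if s or np.linalg.norm(f)>4: break
for l in(4,8,12,16):
    s=robot.move_linear(pose(24,u,0,l)[0],speed=30,f_stop=20); print(l,s,(np.array(robot.current_contact_force())-f0).round(1),np.round(np.array(robot.current_tcp_pos())-pose(24,0)[0],1))
    if s: break
D=[robot.get_image(n) for n in("wrist","side","scene")]
for n,d in zip("wsc",D): save(d,n+'3')
s=cv2.resize(D[1]["img"][140:260,260:420],(400,300),interpolation=cv2.INTER_CUBIC)
c=cv2.resize(D[2]["img"][180:285,265:405],(400,300),interpolation=cv2.INTER_CUBIC)
w=cv2.resize(D[0]["img"],(480,300)); 
cv2.imwrite('pics/m3.png',np.vstack([np.hstack([s,c]),np.hstack([w,np.zeros((300,320,3),np.uint8)])]))
print(robot.current_t())
```

```text
False
8 False [ 0.4 -0.5 -1.3] [ 5.8 -0.7  6. ]
12 False [-0.2  0.3 -1.4] [ 7.9 -0.8  8. ]
15 False [-4.7 -0.4 -5.7] [ 8.4 -0.9  8.5]
4 False [-5.8 -0.2 -6.3] [ 8.6 -0.9 12.8]
8 False [-6.   0.6 -7.6] [ 8.6 -0.9 16.9]
12 False [-6.3  0.4 -8.1] [ 8.6 -0.7 20.9]
16 False [-5.6 -0.5 -7.6] [ 8.6 -0.7 24.8]
11.0667
```

View pics/m3.png

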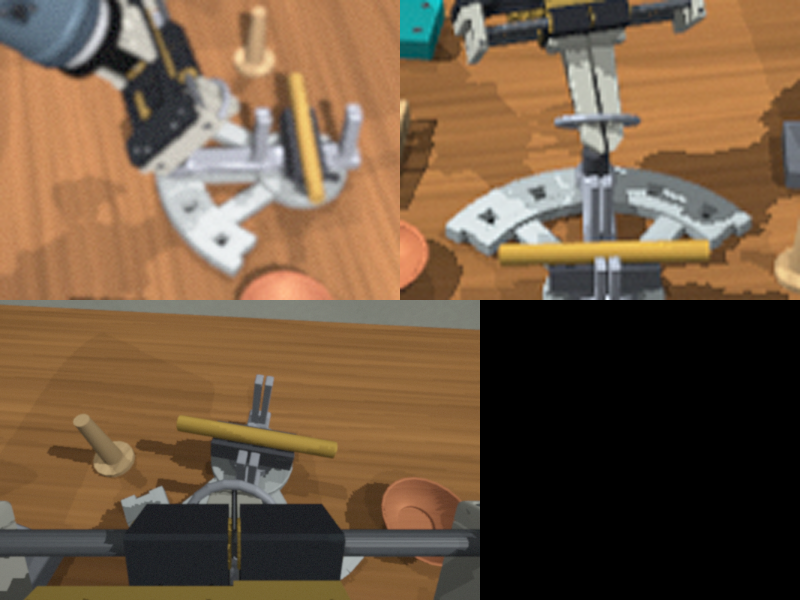

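The scene view shows the ring has risen about 6 px (≈16 mm) with the fingertip clearly through it, and the force is a steady ≈10 N. Next is the swing towards -0.393.

Run:
```python
from bench import robot
from j import *
for a in(-.1,-.2,-.3,-.393):
    s=robot.move_linear(*pose(24,15,a,16),speed=60,f_stop=15); print(a,s,np.round(robot.current_contact_force(),1),np.round(np.array(robot.current_tcp_pos())-pose(24,15,a,16)[0],1))
    if s: break
D=[robot.get_image(n) for n in("wrist","side","scene")]
for n,d in zip("wsc",D): save(d,n+'4')
s=cv2.resize(D[1]["img"][140:260,260:420],(400,300),interpolation=cv2.INTER_CUBIC)
c=cv2.resize(D[2]["img"][180:285,265:405],(400,300),interpolation=cv2.INTER_CUBIC)
w=cv2.resize(D[0]["img"],(480,300)); 
cv2.imwrite('pics/m4.png',np.vstack([np.hstack([s,c]),np.hstack([w,np.zeros((300,320,3),np.uint8)])]))
print(robot.current_t())
```

```text
-0.1 False [-6.3 -1.6 -7.3] [-1.9 -0.3 -2. ]
-0.2 False [-9.6 -3.  -7.1] [-2.  -0.9 -2.2]
-0.3 False [-9.5 -4.7 -7.4] [-1.7 -1.3 -2.1]
-0.393 False [-9.6 -4.4 -7.9] [-1.6 -1.3 -2. ]
12.3333
```

View pics/m4.png

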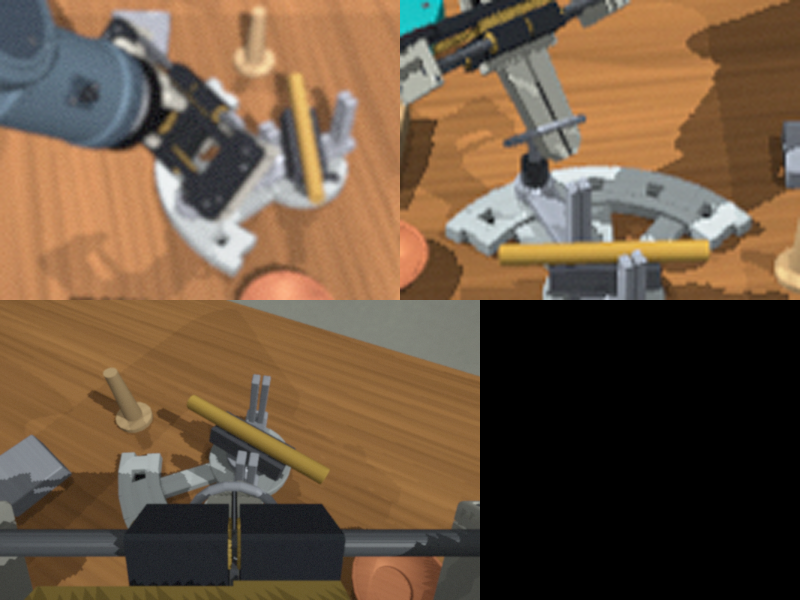

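The arm has swung with its boss next to hole_right (scene crop 535,170). Now I'll lower in steps; the spring force lasts all the way down only if the pin enters the hole.

Run:
```python
from bench import robot
from j import *
for l in(13,11,9,7,5,3,1,-1,-3):
    robot.move_linear(*pose(24,15,-.393,l),speed=30); print(l,np.round(robot.current_contact_force(),1),np.round(robot.current_tcp_pos()[2]-pose(24,15,-.393)[0][2],1))
print(robot.current_t())
D=[robot.get_image(n) for n in("side","scene")]
for n,d in zip("sc",D): save(d,n+'5')
Q=R.from_euler('z',P[2]+.393)
for q in([-120,0,51],[-120,0,59],[-78,0,101]): print(proj(D[1],Q.apply(q)+[P[0],P[1],0]))
cv2.imwrite('pics/m5.png',cv2.resize(D[1]["img"][180:285,265:405],(800,600),interpolation=cv2.INTER_CUBIC))
```

```text
13 [-9.4 -3.9 -7.2] 11.1
11 [-9.3 -5.5 -6.7] 9.2
9 [-9.5 -4.6 -7.1] 7.2
7 [-10.6  -4.1  -6.2] 5.3
5 [-10.3  -4.3  -6.5] 3.3
3 [-10.   -4.7  -6. ] 1.4
1 [-9.8 -4.3 -5.5] -0.6
-1 [-7.6 -1.6 -5.4] -2.0
-3 [-5.2 -0.8 -4.5] -3.3
14.5833
[313.07354204 234.69294703]
[313.00924126 231.95934592]
[320.69257641 228.54473716]
```

View pics/m5.png

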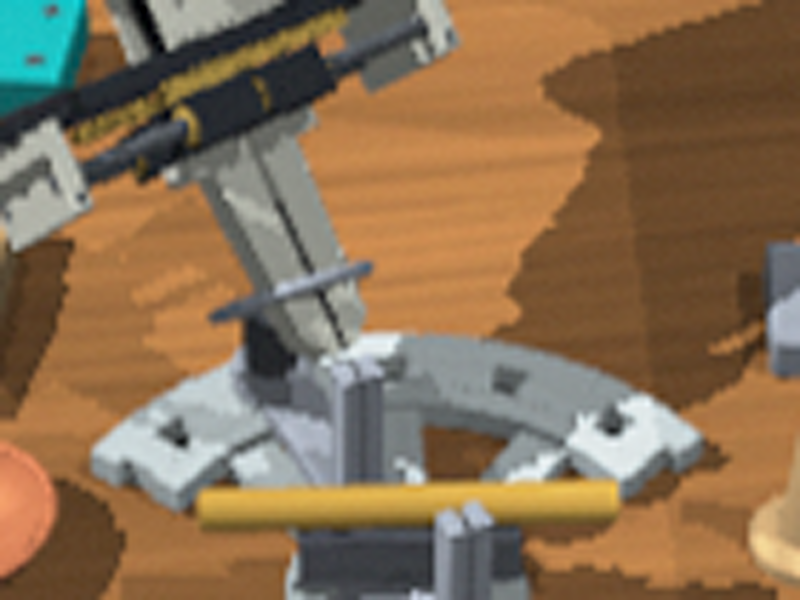

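The force persisted all the way to the home level, so the pin has dropped. The ring shows at its home height over hole_right (crop 290,290). I'll release along the ring plane, withdraw and check.

Run:
```python
from bench import robot
from j import *
for u in(8,2): robot.move_linear(*pose(24,u,-.393),speed=40); print(u,np.round(robot.current_contact_force(),1))
print(robot.move_linear(*pose(-40,2,-.393),speed=80,f_stop=8),np.round(robot.current_contact_force(),1))
robot.move_linear(*pose(-130,2,-.393),speed=150); robot.sleep(.3)
print(np.round(robot.current_contact_force(),1),robot.current_t())
D=[robot.get_image(n) for n in("side","scene")]
for n,d in zip("sc",D): save(d,n+'6')
s=cv2.resize(D[0]["img"][140:260,260:420],(400,300),interpolation=cv2.INTER_CUBIC)
c=cv2.resize(D[1]["img"][180:285,265:405],(400,300),interpolation=cv2.INTER_CUBIC)
# predicted ring at home (red) and at +10mm (blue)
im=[]
for d,o,k,i in((D[0],(260,140),2.5,s),(D[1],(265,180),400/140,c)):
    j2=i.copy(); Q=R.from_euler('z',P[2]+.393)
    for h,col in((0,(0,0,255)),(10,(255,0,0))):
        pts=[((proj(d,Q.apply([-99+21*np.cos(t),30*np.sin(t),80+h+21*np.cos(t)])+[P[0],P[1],0])-o)*k) for t in np.linspace(0,6.28,24)]
        for p in pts: cv2.circle(j2,tuple(int(v) for v in p),1,col,-1)
    im.append(np.vstack([i,j2]))
cv2.imwrite('pics/m6.png',np.hstack(im))
```

```text
8 [ 0.3  0.3 -0.3]
2 [ 1.   0.9 -0.1]
False [-0.2  0.2  1. ]
[-0.3 -0.1  0.3] 17.2667
```

View pics/m6.png

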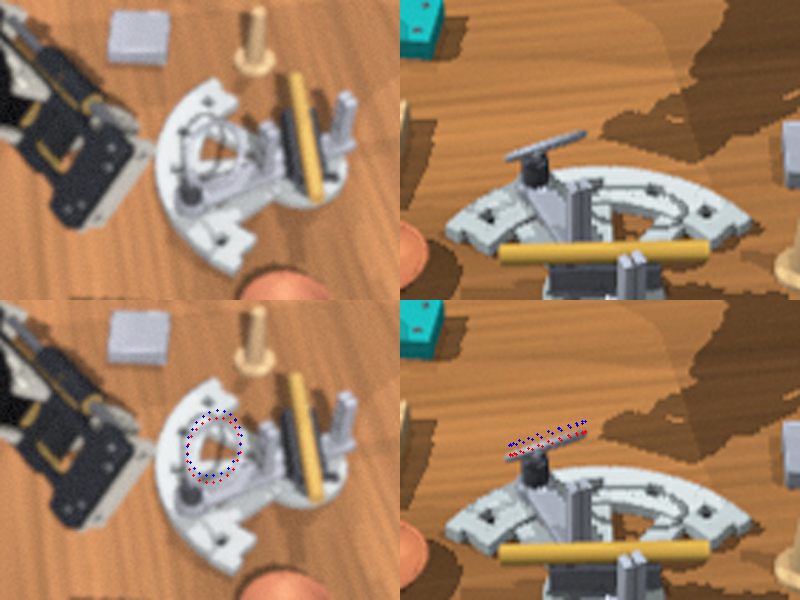

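The ring sits on the red home prediction at -0.393 in both views, with the gripper well clear and the visible loose things undisturbed.

```bash
python3 -c "
from bench import robot
print(robot.hand_in())"
```

```text
the job is handed in; nothing more can be done
None
```

The job is handed in (no verdict was returned): I hooked and lifted the index pin by its ring and swung the arm one hole to the bench pin's side (-y); the last views show the ring at home height there and the fingers clear of everything.

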